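Face a tracking beacon to its optical programmer

TASK

The orange tracking beacon is standing on the optical programmer's round plate with its lens facing the wrong way. Turn it so that its lens looks straight at the programmer's red window, leaving it standing upright and wholly on the round plate, and set the programmer's selector knob so that its white pointer points at the green dot. Either may be done first; don't tip the beacon over, and leave the other things on the table where they are.

Things in the scene. Friction and masses are not known exactly. Their poses are not given: they have to be found in the camera images.
- programmer: optical programmer, fixed to the table: grey base 130 x 240 mm, 8 mm thick; a blue block on its +y part (120 mm in x, y from 0 to 110 mm, top 85 mm above the table) and a round black plate with a white rim on its -y part. Origin on the table, x across the base, z up; the block's red window looks along -y
- programmer_window (a point): centre of the red window (36 x 24 mm, white frame) in the block's -y face, 62 mm above the table; axes as the programmer's
- programmer_plate (a point): centre of the top of the round plate, 92 mm across, 12 mm above the table and 70 mm from the window's face; axes as the programmer's
- green_dot (a point): the green dot (15 mm across) on the block's top, 37 mm from the selector's axis; the other dots there are white and smaller
- selector (a joint): angle of the selector knob, rad, 0 to 2.25, growing clockwise seen from above; its pointer is on the green dot at 1.5; it stays where it is left
- selector_grip (a point): on the selector's upright axis, 115 mm above the table, a good height to grip; its x axis points along the knob's grip bar (42 mm long, 12 mm thick, from 91 to 122 mm above the table) towards the end with the white pointer line. Under the bar is a round flange 44 mm across, 6 mm high. The knob stands in the middle of the block's top
- beacon: loose orange canister with black ends, 56 mm across, 120 mm high, about 0.3 kg, standing on the round plate; origin at the centre of its underside, z up its axis, x out through its lens. A white stripe on its black top runs from the middle to the lens side
- beacon_lens (a point): the red lens in a white frame (28 x 38 mm) on the beacon's side, 28 mm from its axis and 50 mm above its underside
- spare_beacon: another standing canister, same shape as the beacon but green; not the one to turn
- screwdriver: loose red-handled screwdriver, 160 mm long, lying on the table near the programmer; origin under its middle
- microphone: loose black hand microphone, 63 x 85 x 28 mm, lying flat on the other side of the programmer; origin under its middle
- goblet: loose steel goblet, 125 mm high, 72 mm wide; origin under its foot
- multimeter: loose yellow multimeter lying flat, 150 x 78 x 46 mm; origin under its middle
- mouse: loose black computer mouse, 86 x 62 x 34 mm; origin under its front half
- tape_roll: loose yellow roll of tape lying flat, 90 mm across, 24 mm high; origin under its centre

How it is judged:
At the end, for the whole second after the job is handed in: The beacon stands upright and still on the plate, its axis within 20 mm of the plate's centre, and the line from its axis through its lens passes within 20 mm of the window's centre (about 16 degrees); the selector is within 0.2 rad of the green dot (1.3 to 1.7) (y of programmer_window in the frame of beacon between -0.02 and 0.02 m and x of programmer_window in the frame of beacon above 0.03 m and horizontal distance between beacon and programmer_plate below 0.02 m and z of beacon in the frame of programmer_plate between -0.004 and 0.004 m and angle between beacon's own z axis and vertical below 0.08 rad and linear speed of beacon below 0.02 m/s and value of joint selector between 1.3 and 1.7 rad); the robot touches nothing.
It fails at once if the beacon is tipped over (more than 0.5 rad) (angle between beacon's own z axis and vertical above 0.5 rad).
It fails at once if another thing on the table is moved by more than 30 mm (distance of any of spare_beacon, screwdriver, microphone, goblet, multimeter, mouse, tape_roll from where it was at the start of the episode above 0.03 m).
It also fails if it takes over 72 s, if anything falls off the work surface, if the arm or the gripper's body presses on something with over 40 N, if the wrist force passes 120 N, or if a joint passes its speed limit or range.

ROBOT

A 6-joint arm with a two-finger parallel gripper is mounted at the origin on the work surface. World frame = base frame: x ahead of the robot, y to its left, z up, the work surface at z = 0. Lengths are in m, angles in rad, forces in N, time in s.
With the tool pointing down it reaches from about 0.225 to 0.875 m from the base axis. Payload 3.4 kg.
Tool frame: the origin (TCP) lies at the very end of the fingers, on their centre line; the grasp point (between the pads) lies manip.grip_point_offset behind it (manip.grip_point_offset is the distance from the TCP to the grasp point, in m); z points along the fingers, y is the line along which they close (so a half turn about z gives the same grasp; the last joint's range is limited). The gripper opens to 85 mm and grips with 20 to 120 N. Pads are 22 mm wide; open, the fingers measure 114 mm over their backs; the gripper's body (76 mm by 85 mm) begins 54 mm behind the grasp point. The pads swing forward as they close: fully open they stand 13 mm farther back than shut.
Start: joints at [-1.461, 0.276, 1.505, -0, 1.361, -0.121], TCP at [0.132, -0.56, 0.231] pointing down, gripper open.
Joint ranges: [-2.89, 2.89], [-0.75, 2.08], [0.22, 2.7], [-1.18, 4.32], [0.11, 2.71], [-2.7, 2.7]. Speed limits (rad/s): [2.57, 2.57, 3.14, 3.14, 3.14, 3.14].

INTERFACE

Orientations are given as a unit quaternion [w, x, y, z].
In Python, from rig import manip gives the robot as it stands.
- The arm moves only by the shell command python3 -m pendant 'ROWS' [FORCE]. ROWS is JSON, a list of rows, each an object of numbers: "jaw": the opening, from -1 (shut) to 1 (fully open); "tx", "ty", "tz": the shift along the world's x, y, z in cm; "ax", "ay", "az": the turn, a rotation vector about the world's x, y, z in degrees. In form: [{"jaw": .., "tx": .., "ty": .., "tz": .., "ax": .., "ay": .., "az": ..}, ...]. A call has 1 to 10 rows; each row is the pose to reach, as a shift and turn from the pose commanded when the call began; what a row does not reach only later rows make up. A row lasts 1/8 s, in which the tool goes at most 62.5 mm and 10.7 degrees, less where a joint would pass 70% of its speed; a pose out of reach is approached as far as the arm can. A call with a gripper value outside its range is refused whole. The fingers move at their own pace and stop on an object; FORCE is the grip in N (left out, the last holds). Time passes only in rows, so rows that repeat a pose let the fingers close. It gives the time, the measured TCP pose, the force, the opening and the grip force at its end, in the units of the state.
- manip.get_state(): the state, without advancing time (a new reading comes with each control period).
- manip.get_image(name): name is "scene" or "top" or "wrist"; returns a dict with "pixels" (420x560x3 uint8, blue, green, red), "depth" (420x560 float32, m along the optical axis (not along the pixel's ray), 0 where there is no reading), "fx", "fy", "cx", "cy" (pixels), "pose" (4x4, takes a point from camera to world coordinates). Camera axes: x right, y down, z forward; pixel columns grow to the right and rows downward; lengths in m; the calibration is good to about 2 mm. The wrist camera is an equidistant fisheye: a pixel r from the principal point sees the ray r / f radians off the axis. A picture is of the moment at which its call begins.
- manip.sign_off(): hands the job in; it is judged then, once.
The state is a dict: "clock": time; "qpos": joint angles; "qd": joint speeds; "effort": joint torques, N m; "position": TCP position; "ee_rot": TCP orientation; "contact_force": force on the tool from outside, world axes, zero at the start; "moment": the same for the moment, N m; "width": finger opening in m; "gripper_force": force on a finger pad.
Only numpy, scipy, OpenCV 4.12 (cv2) and the standard library are available. Lean on these libraries where they do the work, as an engineer would, in place of code of your own. Each camera call takes 0.05 s, during which the arm holds its last target. There are 200 camera calls.

## Working session

There is one attempt and no reset: what is moved stays moved. The work goes in short steps, Python scripts to look and compute and a shell command to move; the robot and the scene stay as the last step left them, time stands still between calls to the robot, and variables do not carry over. Pictures are saved under pics/ and viewed, at most 10 in all, crops included, and the job is handed in when it is done.

```bash
ls; mkdir -p pics; python3 - <<'E'
from rig import manip
import cv2,pickle,numpy as np
print(manip.get_state(), manip.grip_point_offset)
for n in("scene","top"):
    d=manip.get_image(n); pickle.dump(d,open(f"{n}0.pkl","wb")); cv2.imwrite(f"pics/{n}0.png",d["pixels"])
    print(n,d["fx"],d["fy"],d["cx"],d["cy"],np.round(d["pose"],3).tolist())
E
```

```text
pics
{'clock': 0.0, 'qpos': array([-1.46100916e+00,  2.76599263e-01,  1.50616553e+00,  1.43355281e-05,
        1.36070554e+00, -1.21005668e-01]), 'qd': array([ 0.00103157,  0.00011278,  0.00093005,  0.00219321, -0.00034931,
        0.00038167]), 'effort': array([ 1.18726341e-03, -4.16772437e+01, -2.45799690e+01, -1.58373376e-05,
        1.10379842e-02,  5.66095181e-06]), 'position': array([ 0.13146722, -0.55920798,  0.23042438]), 'ee_rot': array([-9.38789539e-04,  9.93348954e-01,  1.15138935e-01,  1.22748257e-05]), 'contact_force': array([ 0.13622914, -0.78735669,  0.41827416]), 'moment': array([-0.01617393,  0.00681696,  0.02355072]), 'gripper_force': 0.0, 'width': 0.08556210445625649} 0.0187
scene 380.2414756240074 380.2414756240074 279.7392509464383 212.43057539943885 [[0.439, 0.538, -0.719, 1.266], [0.898, -0.283, 0.337, -0.418], [-0.022, -0.794, -0.607, 0.772], [0.0, 0.0, 0.0, 1.0]]
top 403.3988860373807 403.3988860373807 277.79594230942257 206.36154263143376 [[0.011, -0.99, 0.139, 0.36], [-1.0, -0.01, 0.008, -0.039], [-0.006, -0.139, -0.99, 1.181], [0.0, 0.0, 0.0, 1.0]]
```

View pics/scene0.png

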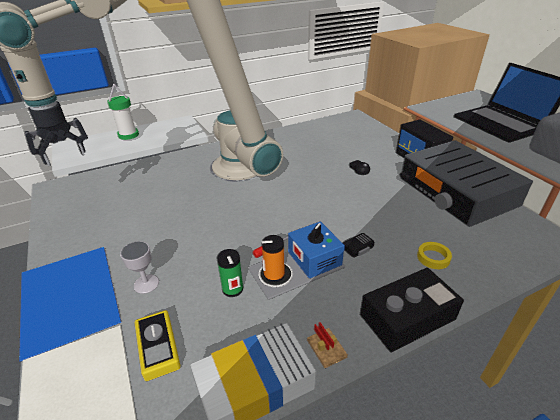

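View pics/top0.png

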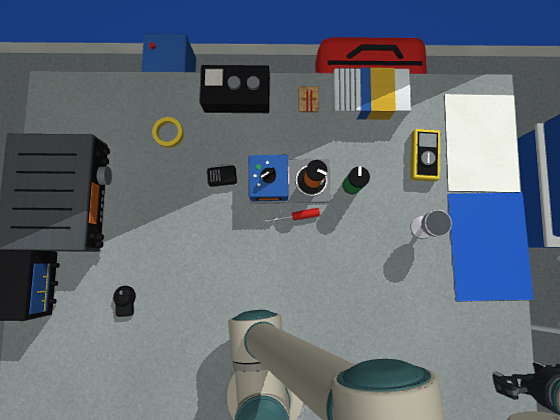

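The top view shows the blue block at about (268,177), the beacon on its plate at (315,172), the spare beacon at (357,180), the screwdriver at (305,214) and the microphone at (222,176). Next I'll measure these and enlarge the area.

```bash
cat > h.py <<'E'
import numpy as np,cv2,pickle
def ray(d,px,z):
    px=np.atleast_2d(px).astype(float)
    r=np.c_[(px[:,0]-d["cx"])/d["fx"],(px[:,1]-d["cy"])/d["fy"],np.ones(len(px))]@d["pose"][:3,:3].T
    o=d["pose"][:3,3]; return o+r*((z-o[2])/r[:,2])[:,None]
def proj(d,P):
    q=(np.atleast_2d(P)-d["pose"][:3,3])@d["pose"][:3,:3]
    return np.c_[q[:,0]/q[:,2]*d["fx"]+d["cx"],q[:,1]/q[:,2]*d["fy"]+d["cy"]]
def mask(d,lo,hi,roi):
    m=cv2.inRange(cv2.cvtColor(d["pixels"],cv2.COLOR_BGR2HSV),lo,hi); x0,y0,x1,y1=roi
    o=np.zeros_like(m); o[y0:y1,x0:x1]=m[y0:y1,x0:x1]; return o
def blobs(m,amin=4):
    n,l,s,c=cv2.connectedComponentsWithStats(m); return [(int(s[i,4]),c[i].round(1).tolist(),l==i) for i in range(1,n) if s[i,4]>=amin]
E
python3 - <<'E'
from h import *
t=pickle.load(open("top0.pkl","rb")); s=pickle.load(open("scene0.pkl","rb"))
a=cv2.resize(t["pixels"][140:235,200:380],None,fx=4.4,fy=4.4,interpolation=cv2.INTER_CUBIC)
cv2.imwrite("pics/c1.png",a[:, :800])
b=cv2.resize(s["pixels"][210:310,210:370],None,fx=5,fy=5,interpolation=cv2.INTER_CUBIC); cv2.imwrite("pics/c2.png",b)
# block top
m=mask(t,(100,120,60),(125,255,255),(235,140,300,215))
for A,c,k in blobs(m,100):
    ys,xs=np.where(k); P=ray(t,np.c_[xs,ys],.085)[:,:2].astype(np.float32); r=cv2.minAreaRect(P); print("block",A,r)
for nm,lo,hi in(("green",(40,80,60),(85,255,255)),("white",(0,0,150),(180,60,255))):
  for A,c,k in blobs(mask(t,lo,hi,(235,140,345,215)),3): print(nm,A,c,ray(t,c,.085).round(4),ray(t,c,.122 ).round(4), ray(t,c,.132).round(4))
E
```

```text
block 1475 ((0.5949938297271729, -0.0020776279270648956), (0.12727780640125275, 0.10616030544042587), 0.549063503742218)
green 22 [258.0, 166.5] [[0.6255 0.0259 0.085 ]] [[0.6165 0.0237 0.122 ]] [[0.6141 0.0231 0.132 ]]
green 6 [344.0, 184.5] [[ 0.5769 -0.2126  0.085 ]] [[ 0.5696 -0.2068  0.122 ]] [[ 0.5676 -0.2052  0.132 ]]
white 42 [326.0, 145.6] [[ 0.6873 -0.1635  0.085 ]] [[ 0.6762 -0.1593  0.122 ]] [[ 0.6732 -0.1582  0.132 ]]
white 37 [339.9, 145.3] [[ 0.6885 -0.2024  0.085 ]] [[ 0.6774 -0.1969  0.122 ]] [[ 0.6744 -0.1954  0.132 ]]
white 48 [305.3, 154.6] [[ 0.6608 -0.1056  0.085 ]] [[ 0.6506 -0.1034  0.122 ]] [[ 0.6479 -0.1028  0.132 ]]
white 70 [337.6, 154.5] [[ 0.6619 -0.1958  0.085 ]] [[ 0.6517 -0.1905  0.122 ]] [[ 0.649 -0.189  0.132]]
white 34 [319.0, 156.6] [[ 0.6554 -0.1439  0.085 ]] [[ 0.6454 -0.1403  0.122 ]] [[ 0.6428 -0.1394  0.132 ]]
white 13 [327.8, 155.6] [[ 0.6585 -0.1684  0.085 ]] [[ 0.6484 -0.164   0.122 ]] [[ 0.6457 -0.1629  0.132 ]]
white 8 [266.9, 162.1] [[0.6383 0.0013 0.085 ]] [[ 6.289e-01 -1.000e-04  1.220e-01]] [[ 6.263e-01 -4.000e-04  1.320e-01]]
white 
[... 1202 characters left out ...]
085 ]] [[0.5681 0.0223 0.122 ]] [[0.5661 0.0217 0.132 ]]
white 5 [299.4, 189.2] [[ 0.5624 -0.0895  0.085 ]] [[ 0.5556 -0.0878  0.122 ]] [[ 0.5538 -0.0874  0.132 ]]
white 6 [332.0, 192.8] [[ 0.5533 -0.1793  0.085 ]] [[ 0.5468 -0.1746  0.122 ]] [[ 0.545  -0.1733  0.132 ]]
white 6 [305.5, 193.3] [[ 0.5511 -0.1064  0.085 ]] [[ 0.5447 -0.1041  0.122 ]] [[ 0.543  -0.1035  0.132 ]]
white 3 [311.0, 195.0] [[ 0.5465 -0.1215  0.085 ]] [[ 0.5403 -0.1187  0.122 ]] [[ 0.5386 -0.118   0.132 ]]
white 38 [314.9, 206.0] [[ 0.5161 -0.1322  0.085 ]] [[ 0.5108 -0.1291  0.122 ]] [[ 0.5094 -0.1282  0.132 ]]
white 12 [320.8, 210.3] [[ 0.5043 -0.1483  0.085 ]] [[ 0.4995 -0.1446  0.122 ]] [[ 0.4982 -0.1436  0.132 ]]
```

View pics/c1.png

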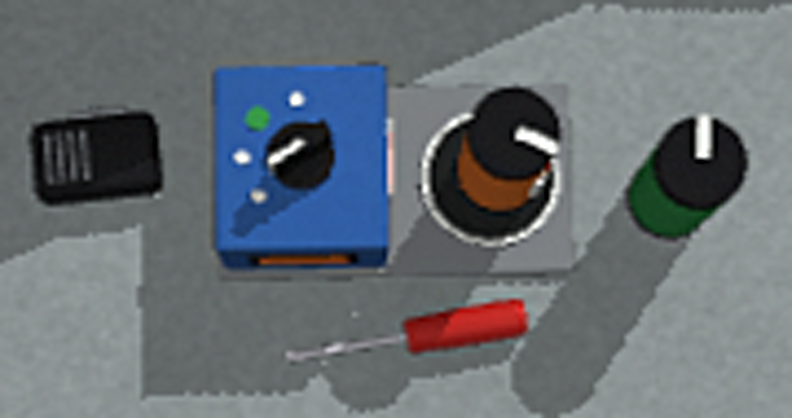

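View pics/c2.png

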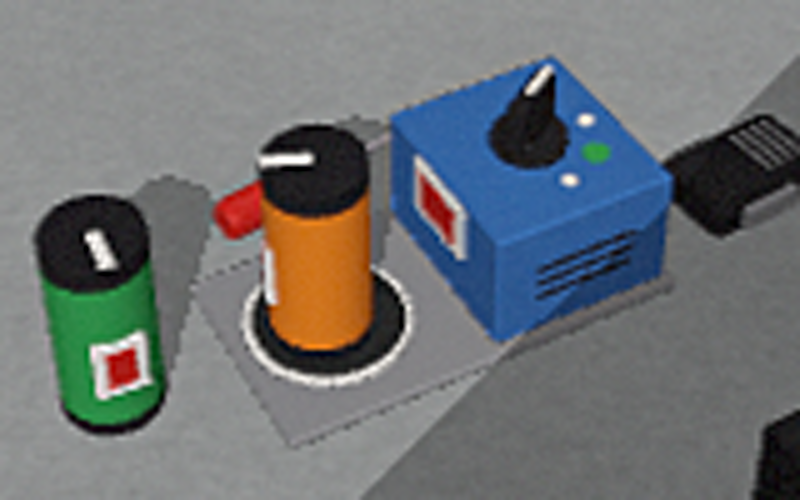

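The crops show the knob pointer at about 120° in the world (0° = +x), the green dot at about 45°, and the beacon's stripe pointing mostly −y, away from the window. I'll get exact numbers from depth and rays.

```bash
cat >> h.py <<'E'
def cloud(d):
    v,u=np.mgrid[:420,:560]; z=d["depth"]
    P=np.stack([(u-d["cx"])/d["fx"]*z,(v-d["cy"])/d["fy"]*z,z],-1)@d["pose"][:3,:3].T+d["pose"][:3,3]; P[z==0]=-9; return P
E
cat > m.py <<'E'
from h import *
def measure(t,show=True):
    P=cloud(t); hsv=cv2.cvtColor(t["pixels"],cv2.COLOR_BGR2HSV); Z=P[...,2]; v,u=np.mgrid[:420,:560]
    out={}
    def reg(x0,y0,x1,y1,zlo,zhi): return (P[...,0]>x0)&(P[...,0]<x1)&(P[...,1]>y0)&(P[...,1]<y1)&(Z>zlo)&(Z<zhi)
    for nm,r in(("beacon",(.53,-.20,.68,-.075)),("spare",(.53,-.33,.68,-.2))):
        k=reg(*r,.124,.14); pts=np.c_[u[k],v[k]]
        W=ray(t,pts,.132)[:,:2].astype(np.float32); c,rad=cv2.minEnclosingCircle(W); c=(W.max(0)+W.min(0))/2; c2=W.mean(0)
        w=k&(hsv[...,2]>140)&(hsv[...,1]<70); S=ray(t,np.c_[u[w],v[w]],.132)[:,:2]; d=S.mean(0)-c
        vx,vy,*_=cv2.fitLine(S.astype(np.float32),2,0,.01,.01).ravel()
        if vx*d[0]+vy*d[1]<0: vx,vy=-vx,-vy
        print(nm,"ctr",c.round(4),c2.round(4),"r",round(rad,4),"stripe dir",np.degrees(np.arctan2(d[1],d[0])).round(1),"line",np.degrees(np.arctan2(vy,vx)).round(1),len(S))
    k=reg(.5,-.08,.7,.09,.08,.09); W=ray(t,np.c_[u[k],v[k]],.085)[:,:2].astype(np.float32); print("block top",cv2.minAreaRect(W))
    k=reg(.56,-.05,.64,.05,.112,.13); W=ray(t,np.c_[u[k],v[k]],.122)[:,:2]; print("bar",len(W),cv2.minAreaRect(W.astype(np.float32)),(W.max(0)+W.min(0))/2)
    w=k&(hsv[...,2]>120)&(hsv[...,1]<90); S=ray(t,np.c_[u[w],v[w]],.122)[:,:2]
    if len(S): print("pointer",S.mean(0).round(4),len(S))
    g=mask(t,(40,80,60),(85,255,255),(245,150,275,185)); b=blobs(g); 
    for a,c,_ in b: print("green",a,ray(t,c,.085)[0].round(4))
    m=mask(t,(0,0,130),(180,70,255),(292,155,335,200))
    E=np.argwhere(m)[:,::-1]; W=ray(t,E,.012)[:,:2]
    ok=np.ones(len(W),bool)
    c=np.array([.595,-.125])
    for _ in range(10):
        ok=abs(np.hypot(*(W-c).T)-.0445)<.006
        A=np.c_[2*W[ok],np.ones(ok.sum())]; s=np.linalg.lstsq(A,(W[ok]**2).sum(1),rcond=None)[0]; c=s[:2]
    print("plate",c.round(4),"r",np.sqrt(s[2]+c@c).round(4),ok.sum())
E
python3 - <<'E'
from m import *
t=pickle.load(open("top0.pkl","rb")); measure(t)
s=pickle.load(open("scene0.pkl","rb"))
P=cloud(s); hs=cv2.cvtColor(s["pixels"],cv2.COLOR_BGR2HSV)
k=(P[...,0]>.53)&(P[...,0]<.68)&(P[...,1]>-.2)&(P[...,1]<-.075)&(P[...,2]>.124)&(P[...,2]<.14)
v,u=np.where(k); W=ray(s,np.c_[u,v],.132)[:,:2]; print("scene beacon",(W.max(0)+W.min(0))/2,W.max(0)-W.min(0))
w=k&(hs[...,2]>140)&(hs[...,1]<70); v,u=np.where(w); S=ray(s,np.c_[u,v],.132)[:,:2]; d=S.mean(0)-(W.max(0)+W.min(0))/2; print(np.degrees(np.arctan2(d[1],d[0])))
# green dot, window in scene
b=blobs(mask(s,(45,80,60),(85,255,255),(320,230,345,250)))
for a,c,_ in b: print("green",a,ray(s,c,.085)[0])
k=(P[...,0]>.53)&(P[...,0]<.66)&(P[...,1]>-.08)&(P[...,1]<-.035)&(P[...,2]>.03)&(P[...,2]<.078)
print("face y",np.median(P[k],0))
k=(P[...,0]>.5)&(P[...,0]<.7)&(P[...,1]>-.09)&(P[...,1]<.09)&(P[...,2]>.08)&(P[...,2]<.09)
v,u=np.where(k); print("blk scene",cv2.minAreaRect(ray(s,np.c_[u,v],.085)[:,:2].astype(np.float32)))
k=(P[...,0]>.56)&(P[...,0]<.64)&(P[...,1]>-.05)&(P[...,1]<.05)&(P[...,2]>.115)
v,u=np.where(k); print("bar scene",cv2.minAreaRect(ray(s,np.c_[u,v],.122)[:,:2].astype(np.float32)))
E
```

```text
beacon ctr [ 0.6062 -0.1313] [ 0.6064 -0.1315] r 0.029 stripe dir -104.6 line -114.3 28
spare ctr [ 0.5869 -0.2425] [ 0.5911 -0.2409] r 0.0242 stripe dir -8.3 line -44.5 3
block top ((0.5992056727409363, -0.0020274966955184937), (0.11891960352659225, 0.11165685951709747), 0.586746096611023)
bar 80 ((0.5988863706588745, -0.001287069171667099), (0.013902029953897, 0.04256593436002731), 33.22868728637695) [ 0.6002795 -0.0007824]
pointer [0.5955 0.0069] 18
green 22 [0.6255 0.0259 0.085 ]
plate [ 0.6046 -0.1273] r 0.0452 155
scene beacon [ 0.61311002 -0.13537755] [0.06222798 0.05726155]
-138.98740763821152
green 16 [0.62575896 0.02663634 0.085     ]
face y [ 0.61029328 -0.0580909   0.05609622]
blk scene ((0.6054531931877136, -0.0058958642184734344), (0.12288478761911392, 0.11147253960371017), 1.933383822441101)
bar scene ((0.6051587462425232, -0.004051992669701576), (0.01389668881893158, 0.05117184668779373), 32.8855094909668)
```

```bash
python3 -m pendant '[{"jaw":1,"tx":4.5,"ty":4,"tz":0,"az":9},{"jaw":1,"tx":9,"ty":8,"tz":0,"az":18},{"jaw":1,"tx":13.5,"ty":12,"tz":0,"az":27},{"jaw":1,"tx":18,"ty":16,"tz":0,"az":36},{"jaw":1,"tx":22.5,"ty":20,"tz":0,"az":45},{"jaw":1,"tx":27,"ty":24,"tz":0,"az":54},{"jaw":1,"tx":31.5,"ty":28,"tz":0,"az":63},{"jaw":1,"tx":36,"ty":32,"tz":0,"az":72},{"jaw":1,"tx":40.5,"ty":36,"tz":0,"az":80},{"jaw":1,"tx":44,"ty":39.5,"tz":0,"az":87}]' && python3 -m pendant '[{"jaw":1,"tx":1.7,"ty":1.7,"tz":0},{"jaw":1,"tx":3.4,"ty":3.4,"tz":0},{"jaw":1,"tx":3.4,"ty":3.4,"tz":-1},{"jaw":1,"tx":3.4,"ty":3.4,"tz":-2}]'; python3 -c "
from rig import manip;s=manip.get_state();print(s['position'],s['ee_rot'],s['qpos'],s['clock'])"
```

```text
[ 0.13146163 -0.55927612  0.23053913] [-8.33460787e-04  9.93348858e-01  1.15140576e-01 -6.94636269e-06] [-1.46100817e+00  2.76521323e-01  1.50598911e+00 -2.37635127e-05
  1.36074903e+00 -1.20999983e-01] 0.1invalid input at $[0]: expected keys jaw, tx, ty, tz, ax, ay, az
```

```bash
python3 -m pendant '[{"jaw":1,"tx":4.5,"ty":4,"tz":0,"ax":0,"ay":0,"az":9},{"jaw":1,"tx":9,"ty":8,"tz":0,"ax":0,"ay":0,"az":18},{"jaw":1,"tx":13.5,"ty":12,"tz":0,"ax":0,"ay":0,"az":27},{"jaw":1,"tx":18,"ty":16,"tz":0,"ax":0,"ay":0,"az":36},{"jaw":1,"tx":22.5,"ty":20,"tz":0,"ax":0,"ay":0,"az":45},{"jaw":1,"tx":27,"ty":24,"tz":0,"ax":0,"ay":0,"az":54},{"jaw":1,"tx":31.5,"ty":28,"tz":0,"ax":0,"ay":0,"az":63},{"jaw":1,"tx":36,"ty":32,"tz":0,"ax":0,"ay":0,"az":72},{"jaw":1,"tx":40.5,"ty":36,"tz":0,"ax":0,"ay":0,"az":80},{"jaw":1,"tx":44,"ty":39.5,"tz":0,"ax":0,"ay":0,"az":87}]' && python3 -m pendant '[{"jaw":1,"tx":1.7,"ty":1.7,"tz":0,"ax":0,"ay":0,"az":0},{"jaw":1,"tx":3.4,"ty":3.4,"tz":0,"ax":0,"ay":0,"az":0},{"jaw":1,"tx":3.4,"ty":3.4,"tz":-1,"ax":0,"ay":0,"az":0},{"jaw":1,"tx":3.4,"ty":3.4,"tz":-2,"ax":0,"ay":0,"az":0}]'; python3 -c "
from rig import manip;s=manip.get_state();print(s['position'],s['ee_rot'],s['qpos'],s['clock'])"
```

```text
clock: 1.35
position: [0.573, -0.1629, 0.2308]
ee_rot: [-0.0, 0.639, 0.769, -0.0]
contact_force: [-0.5, -0.1, 0.5]
width: 0.0856
gripper_force: 0.0
clock: 1.85
position: [0.6045, -0.1316, 0.2104]
ee_rot: [-0.0, 0.642, 0.767, -0.001]
contact_force: [-0.7, 0.1, 0.3]
width: 0.0853
gripper_force: 0.0
[ 0.60452932 -0.13163488  0.21039312] [-3.95887822e-04  6.41740095e-01  7.66921838e-01 -6.23688512e-04] [-3.26289761e-01  3.53793010e-01  1.44144766e+00 -8.98375531e-04
  1.34754175e+00 -5.03356105e-01] 1.85
```

```bash
python3 -m pendant '[{"jaw":1,"tx":0,"ty":0,"tz":-2,"ax":0,"ay":0,"az":0},{"jaw":1,"tx":0,"ty":0,"tz":-4,"ax":0,"ay":0,"az":0},{"jaw":1,"tx":0,"ty":0,"tz":-6,"ax":0,"ay":0,"az":0},{"jaw":1,"tx":0,"ty":0,"tz":-8,"ax":0,"ay":0,"az":0},{"jaw":1,"tx":0,"ty":0,"tz":-10,"ax":0,"ay":0,"az":0},{"jaw":1,"tx":0,"ty":0,"tz":-11.5,"ax":0,"ay":0,"az":0},{"jaw":1,"tx":0,"ty":0,"tz":-12,"ax":0,"ay":0,"az":0},{"jaw":1,"tx":0,"ty":0,"tz":-12,"ax":0,"ay":0,"az":0}]' && python3 -m pendant '[{"jaw":0.6,"tx":0,"ty":0,"tz":0,"ax":0,"ay":0,"az":0},{"jaw":0.5,"tx":0,"ty":0,"tz":0,"ax":0,"ay":0,"az":0},{"jaw":0.4,"tx":0,"ty":0,"tz":0,"ax":0,"ay":0,"az":0},{"jaw":0.3,"tx":0,"ty":0,"tz":0,"ax":0,"ay":0,"az":0},{"jaw":0.1,"tx":0,"ty":0,"tz":0,"ax":0,"ay":0,"az":0},{"jaw":-0.1,"tx":0,"ty":0,"tz":0,"ax":0,"ay":0,"az":0},{"jaw":-0.3,"tx":0,"ty":0,"tz":0,"ax":0,"ay":0,"az":0},{"jaw":-0.3,"tx":0,"ty":0,"tz":0,"ax":0,"ay":0,"az":0}]' 30
```

```text
clock: 2.85
position: [0.6054, -0.1311, 0.0913]
ee_rot: [-0.0, 0.641, 0.767, -0.0]
contact_force: [-0.8, 0.1, -0.6]
width: 0.0856
gripper_force: 0.0
clock: 3.85
position: [0.607, -0.1309, 0.0923]
ee_rot: [0.001, 0.641, 0.767, 0.001]
contact_force: [3.6, 0.5, 6.0]
width: 0.0557
gripper_force: 31.3
```

```bash
python3 -m pendant '[{"jaw":-0.3,"tx":0,"ty":0,"tz":0.4,"ax":0,"ay":0,"az":0},{"jaw":-0.3,"tx":0,"ty":0,"tz":0.6,"ax":0,"ay":0,"az":-4},{"jaw":-0.3,"tx":0,"ty":0,"tz":0.6,"ax":0,"ay":0,"az":-12},{"jaw":-0.3,"tx":0,"ty":0,"tz":0.6,"ax":0,"ay":0,"az":-21},{"jaw":-0.3,"tx":0,"ty":0,"tz":0.6,"ax":0,"ay":0,"az":-30},{"jaw":-0.3,"tx":-0.1,"ty":0.1,"tz":0.6,"ax":0,"ay":0,"az":-39},{"jaw":-0.3,"tx":-0.2,"ty":0.2,"tz":0.6,"ax":0,"ay":0,"az":-48},{"jaw":-0.3,"tx":-0.3,"ty":0.3,"tz":0.6,"ax":0,"ay":0,"az":-57},{"jaw":-0.3,"tx":-0.4,"ty":0.4,"tz":0.6,"ax":0,"ay":0,"az":-65},{"jaw":-0.3,"tx":-0.4,"ty":0.4,"tz":0.6,"ax":0,"ay":0,"az":-70}]' && python3 -m pendant '[{"jaw":-0.3,"tx":0,"ty":0,"tz":0,"ax":0,"ay":0,"az":-6},{"jaw":-0.3,"tx":0,"ty":0,"tz":0,"ax":0,"ay":0,"az":-15},{"jaw":-0.3,"tx":0,"ty":0,"tz":0,"ax":0,"ay":0,"az":-24},{"jaw":-0.3,"tx":0,"ty":0,"tz":0,"ax":0,"ay":0,"az":-33},{"jaw":-0.3,"tx":0,"ty":0,"tz":0,"ax":0,"ay":0,"az":-42},{"jaw":-0.3,"tx":0,"ty":0,"tz":0,"ax":0,"ay":0,"az":-51},{"jaw":-0.3,"tx":0,"ty":0,"tz":0,"ax":0,"ay":0,"az":-60},{"jaw":-0.3,"tx":0,"ty":0,"tz":0,"ax":0,"ay":0,"az":-69},{"jaw":-0.3,"tx":0,"ty":0,"tz":0,"ax":0,"ay":0,"az":-78},{"jaw":-0.3,"tx":0,"ty":0,"tz":0,"ax":0,"ay":0,"az":-86}]'  && python3 -m pendant '[{"jaw":-0.3,"tx":0,"ty":0,"tz":0,"ax":0,"ay":0,"az":-4},{"jaw":-0.3,"tx":0,"ty":0,"tz":0,"ax":0,"ay":0,"az":-4},{"jaw":-0.3,"tx":0,"ty":0,"tz":0,"ax":0,"ay":0,"az":-4}]'
python3 - <<'E'
from m import *
from rig import manip
print(manip.get_state()["qpos"])
for n in("scene","top"):
    d=manip.get_image(n); pickle.dump(d,open(n+"1.pkl","wb"))
    w=cv2.resize(d["pixels"][(200 if n=="scene" else 130):(310 if n=="scene" else 240),200:370],None,fx=3.5,fy=3.5,interpolation=cv2.INTER_CUBIC); cv2.imwrite(f"pics/{n}1.png",w)
a=np.hstack([cv2.imread("pics/scene1.png"),cv2.imread("pics/top1.png")]); cv2.imwrite("pics/b1.png",cv2.resize(a,(800,int(a.shape[0]*800/a.shape[1]))))
E
```

```text
clock: 5.1
position: [0.5988, -0.1263, 0.0955]
ee_rot: [-0.001, 0.966, 0.259, -0.003]
contact_force: [-0.1, 0.3, -3.0]
width: 0.0554
gripper_force: 32.2
clock: 6.35
position: [0.5989, -0.1264, 0.0955]
ee_rot: [0.001, 0.883, -0.47, -0.003]
contact_force: [0.7, 0.7, -2.6]
width: 0.0555
gripper_force: 32.2
clock: 6.72
position: [0.6004, -0.1266, 0.0965]
ee_rot: [0.0, 0.867, -0.498, -0.001]
contact_force: [0.4, -0.4, -3.7]
width: 0.0556
gripper_force: 32.2
[-3.20987613e-01  4.33579059e-01  1.61503054e+00 -4.54187540e-04
  1.09583235e+00  2.29231350e+00]
```

View pics/b1.png

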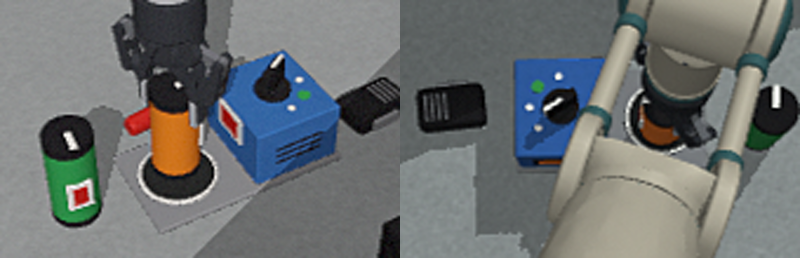

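The beacon is turned and held just above the plate, with its lens now on the window side. I'll set it down, let go and rise.

```bash
python3 -m pendant '[{"jaw":-0.3,"tx":0,"ty":0,"tz":-0.2,"ax":0,"ay":0,"az":0},{"jaw":-0.3,"tx":0,"ty":0,"tz":-0.4,"ax":0,"ay":0,"az":0},{"jaw":-0.3,"tx":0,"ty":0,"tz":-0.5,"ax":0,"ay":0,"az":0},{"jaw":-0.3,"tx":0,"ty":0,"tz":-0.6,"ax":0,"ay":0,"az":0},{"jaw":-0.3,"tx":0,"ty":0,"tz":-0.6,"ax":0,"ay":0,"az":0}]' && python3 -m pendant '[{"jaw":0.35,"tx":0,"ty":0,"tz":0,"ax":0,"ay":0,"az":0},{"jaw":0.45,"tx":0,"ty":0,"tz":0,"ax":0,"ay":0,"az":0},{"jaw":0.6,"tx":0,"ty":0,"tz":0,"ax":0,"ay":0,"az":0},{"jaw":0.8,"tx":0,"ty":0,"tz":0,"ax":0,"ay":0,"az":0},{"jaw":1,"tx":0,"ty":0,"tz":0,"ax":0,"ay":0,"az":0},{"jaw":1,"tx":0,"ty":0,"tz":1,"ax":0,"ay":0,"az":0},{"jaw":1,"tx":0,"ty":0,"tz":3,"ax":0,"ay":0,"az":0},{"jaw":1,"tx":0,"ty":0,"tz":6,"ax":0,"ay":0,"az":0},{"jaw":1,"tx":0,"ty":0,"tz":10,"ax":0,"ay":0,"az":0},{"jaw":1,"tx":0,"ty":0,"tz":12,"ax":0,"ay":0,"az":0}]' && python3 -m pendant '[{"jaw":0.5,"tx":0,"ty":1,"tz":0,"ax":0,"ay":0,"az":9},{"jaw":0,"tx":0,"ty":2,"tz":0,"ax":0,"ay":0,"az":18},{"jaw":0,"tx":0,"ty":3,"tz":0,"ax":0,"ay":0,"az":27},{"jaw":0,"tx":0,"ty":4,"tz":0,"ax":0,"ay":0,"az":36},{"jaw":0,"tx":0,"ty":5.5,"tz":0,"ax":0,"ay":0,"az":45},{"jaw":0,"tx":0,"ty":7,"tz":0,"ax":0,"ay":0,"az":54},{"jaw":0,"tx":0,"ty":8.5,"tz":0,"ax":0,"ay":0,"az":63},{"jaw":0,"tx":0,"ty":10,"tz":0,"ax":0,"ay":0,"az":72},{"jaw":0,"tx":0,"ty":11,"tz":0,"ax":0,"ay":0,"az":81},{"jaw":0,"tx":0,"ty":12,"tz":0,"ax":0,"ay":0,"az":90}]' && python3 -m pendant '[{"jaw":0,"tx":0,"ty":0.4,"tz":0,"ax":0,"ay":0,"az":9},{"jaw":0,"tx":0,"ty":0.4,"tz":0,"ax":0,"ay":0,"az":18},{"jaw":0,"tx":0,"ty":0.4,"tz":0,"ax":0,"ay":0,"az":27},{"jaw":0,"tx":0,"ty":0.4,"tz":0,"ax":0,"ay":0,"az":36},{"jaw":0,"tx":0,"ty":0.4,"tz":0,"ax":0,"ay":0,"az":45},{"jaw":0,"tx":0,"ty":0.4,"tz":0,"ax":0,"ay":0,"az":54},{"jaw":0,"tx":0,"ty":0.4,"tz":0,"ax":0,"ay":0,"az":63},{"jaw":0,"tx":0,"ty":0.4,"tz":0,"ax":0,"ay":0,"az":72},{"jaw":0,"tx":0,"ty":0.4,"tz":0,"ax":0,"ay":0,"az":81},{"jaw":0,"tx":0,"ty":0.4,"tz":0,"ax":0,"ay":0,"az":89}]' && python3 -m pendant '[{"jaw":0,"tx":0,"ty":0,"tz":0,"ax":0,"ay":0,"az":3},{"jaw":0,"tx":0,"ty":0,"tz":0,"ax":0,"ay":0,"az":3},{"jaw":0,"tx":0,"ty":0,"tz":0,"ax":0,"ay":0,"az":3}]'
python3 - <<'E'
from m import *
from rig import manip
print(manip.get_state()["qpos"])
for n in("scene","wrist"):
    d=manip.get_image(n); pickle.dump(d,open(n+"2.pkl","wb"))
    p=d["pixels"]; w=cv2.resize(p[200:310,200:370],(620,401),interpolation=cv2.INTER_CUBIC) if n=="scene" else cv2.resize(p,(535,401))
    cv2.imwrite(f"pics/{n}2.png",w)
a=np.hstack([cv2.imread("pics/scene2.png"),cv2.imread("pics/wrist2.png")]); cv2.imwrite("pics/b2.png",cv2.resize(a,(800,int(a.shape[0]*800/a.shape[1]))))
E
```

```text
clock: 7.45
position: [0.6016, -0.1271, 0.0922]
ee_rot: [0.0, 0.867, -0.498, 0.0]
contact_force: [-1.9, -0.3, 4.7]
width: 0.0556
gripper_force: 32.7
clock: 8.7
position: [0.6026, -0.1271, 0.2147]
ee_rot: [-0.0, 0.867, -0.498, 0.002]
contact_force: [-0.6, -0.1, -0.3]
width: 0.0851
gripper_force: 0.0
clock: 9.95
position: [0.6016, -0.0064, 0.2122]
ee_rot: [0.0, 0.965, 0.263, 0.0]
contact_force: [0.3, -0.7, -0.3]
width: 0.0427
gripper_force: 0.0
clock: 11.2
position: [0.6016, -0.0028, 0.2122]
ee_rot: [0.0, 0.504, 0.864, 0.0]
contact_force: [0.1, 0.6, -0.3]
width: 0.0424
gripper_force: 0.0
clock: 11.58
position: [0.6016, -0.0028, 0.2117]
ee_rot: [0.0, 0.483, 0.875, 0.0]
contact_force: [-0.4, -0.6, 0.2]
width: 0.0425
gripper_force: 0.0
[-1.20297400e-01  3.26527348e-01  1.47982443e+00  7.36773944e-05
  1.33465071e+00 -6.81943323e-01]
```

View pics/b2.png

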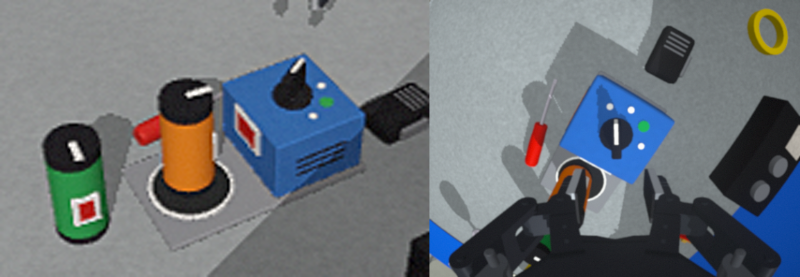

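The beacon is upright with its stripe toward the window. In the wrist view the knob bar runs vertically and the fingers close horizontally, so they are aligned. Next I grip the knob.

```bash
python3 -m pendant '[{"jaw":0,"tx":-0.2,"ty":0.1,"tz":-2,"ax":0,"ay":0,"az":0},{"jaw":0,"tx":-0.2,"ty":0.1,"tz":-4,"ax":0,"ay":0,"az":0},{"jaw":0,"tx":-0.2,"ty":0.1,"tz":-6,"ax":0,"ay":0,"az":0},{"jaw":0,"tx":-0.2,"ty":0.1,"tz":-8,"ax":0,"ay":0,"az":0},{"jaw":0,"tx":-0.2,"ty":0.1,"tz":-10,"ax":0,"ay":0,"az":0},{"jaw":0,"tx":-0.2,"ty":0.1,"tz":-11.2,"ax":0,"ay":0,"az":0},{"jaw":0,"tx":-0.2,"ty":0.1,"tz":-11.5,"ax":0,"ay":0,"az":0},{"jaw":0,"tx":-0.2,"ty":0.1,"tz":-11.5,"ax":0,"ay":0,"az":0}]' && python3 -m pendant '[{"jaw":-0.3,"tx":0,"ty":0,"tz":0,"ax":0,"ay":0,"az":0},{"jaw":-0.5,"tx":0,"ty":0,"tz":0,"ax":0,"ay":0,"az":0},{"jaw":-0.7,"tx":0,"ty":0,"tz":0,"ax":0,"ay":0,"az":0},{"jaw":-0.8,"tx":0,"ty":0,"tz":0,"ax":0,"ay":0,"az":0},{"jaw":-0.9,"tx":0,"ty":0,"tz":0,"ax":0,"ay":0,"az":0},{"jaw":-1,"tx":0,"ty":0,"tz":0,"ax":0,"ay":0,"az":0},{"jaw":-1,"tx":0,"ty":0,"tz":0,"ax":0,"ay":0,"az":0}]' 30
```

```text
clock: 12.68
position: [0.5999, -0.0018, 0.0967]
ee_rot: [0.0, 0.483, 0.876, 0.0]
contact_force: [-0.3, -0.8, -0.1]
width: 0.0427
gripper_force: 0.0
clock: 13.55
position: [0.6021, -0.0007, 0.0973]
ee_rot: [0.002, 0.483, 0.875, 0.002]
contact_force: [3.5, 3.8, 0.6]
width: 0.0111
gripper_force: 32.6
```

```bash
python3 -m pendant '[{"jaw":-1,"tx":0.2,"ty":0.15,"tz":0,"ax":0,"ay":0,"az":-4},{"jaw":-1,"tx":0.2,"ty":0.15,"tz":0,"ax":0,"ay":0,"az":-12},{"jaw":-1,"tx":0.2,"ty":0.15,"tz":0,"ax":0,"ay":0,"az":-21},{"jaw":-1,"tx":0.2,"ty":0.15,"tz":0,"ax":0,"ay":0,"az":-30},{"jaw":-1,"tx":0.2,"ty":0.15,"tz":0,"ax":0,"ay":0,"az":-39},{"jaw":-1,"tx":0.2,"ty":0.15,"tz":0,"ax":0,"ay":0,"az":-48},{"jaw":-1,"tx":0.2,"ty":0.15,"tz":0,"ax":0,"ay":0,"az":-57},{"jaw":-1,"tx":0.2,"ty":0.15,"tz":0,"ax":0,"ay":0,"az":-66},{"jaw":-1,"tx":0.2,"ty":0.15,"tz":0,"ax":0,"ay":0,"az":-72},{"jaw":-1,"tx":0.2,"ty":0.15,"tz":0,"ax":0,"ay":0,"az":-76}]' && python3 -m pendant '[{"jaw":-1,"tx":0,"ty":0,"tz":0,"ax":0,"ay":0,"az":0},{"jaw":-1,"tx":0,"ty":0,"tz":0,"ax":0,"ay":0,"az":0},{"jaw":-0.6,"tx":0,"ty":0,"tz":0,"ax":0,"ay":0,"az":0},{"jaw":-0.3,"tx":0,"ty":0,"tz":0,"ax":0,"ay":0,"az":0},{"jaw":0,"tx":0,"ty":0,"tz":0,"ax":0,"ay":0,"az":0},{"jaw":0,"tx":0,"ty":0,"tz":1,"ax":0,"ay":0,"az":0},{"jaw":0,"tx":0,"ty":0,"tz":3,"ax":0,"ay":0,"az":0},{"jaw":0,"tx":0,"ty":0,"tz":6,"ax":0,"ay":0,"az":0},{"jaw":0,"tx":0,"ty":0,"tz":10,"ax":0,"ay":0,"az":0},{"jaw":0,"tx":0,"ty":0,"tz":14,"ax":0,"ay":0,"az":0}]' && python3 -m pendant '[{"jaw":0,"tx":-3,"ty":3,"tz":0,"ax":0,"ay":0,"az":0},{"jaw":0,"tx":-7,"ty":6,"tz":0,"ax":0,"ay":0,"az":0},{"jaw":0,"tx":-11,"ty":9,"tz":0,"ax":0,"ay":0,"az":0},{"jaw":0,"tx":-15,"ty":12,"tz":0,"ax":0,"ay":0,"az":0},{"jaw":0,"tx":-19,"ty":16,"tz":0,"ax":0,"ay":0,"az":0},{"jaw":0,"tx":-22,"ty":20,"tz":0,"ax":0,"ay":0,"az":0},{"jaw":0,"tx":-24,"ty":23,"tz":0,"ax":0,"ay":0,"az":0},{"jaw":0,"tx":-25,"ty":25,"tz":0,"ax":0,"ay":0,"az":0},{"jaw":0,"tx":-25,"ty":25,"tz":0,"ax":0,"ay":0,"az":0},{"jaw":0,"tx":-25,"ty":25,"tz":0,"ax":0,"ay":0,"az":0}]'
python3 - <<'E'
from m import *
from rig import manip
for n in("scene","top"):
    d=manip.get_image(n); pickle.dump(d,open(n+"3.pkl","wb"))
    p=d["pixels"]; w=cv2.resize(p[200:310,200:370] if n=="scene" else p[130:240,200:370],(620,401),interpolation=cv2.INTER_CUBIC)
    cv2.imwrite(f"pics/{n}3.png",w)
a=np.hstack([cv2.imread("pics/scene3.png"),cv2.imread("pics/top3.png")]); cv2.imwrite("pics/b3.png",cv2.resize(a,(800,int(a.shape[0]*800/a.shape[1]))))
measure(d)
E
```

```text
clock: 14.8
position: [0.6049, -0.0009, 0.0973]
ee_rot: [0.002, 0.92, 0.391, 0.003]
contact_force: [5.8, -1.1, -1.1]
width: 0.0114
gripper_force: 32.4
clock: 16.05
position: [0.6013, -0.0003, 0.2382]
ee_rot: [0.0, 0.92, 0.393, 0.0]
contact_force: [0.3, 0.1, 0.6]
width: 0.0429
gripper_force: 0.0
clock: 17.3
position: [0.3518, 0.2493, 0.2367]
ee_rot: [0.0, 0.92, 0.393, 0.0]
contact_force: [-0.1, -0.5, 0.9]
width: 0.0426
gripper_force: 0.0
beacon ctr [ 0.5939 -0.1233] [ 0.5945 -0.124 ] r 0.0289 stripe dir 75.5 line 84.0 24
spare ctr [ 0.5856 -0.2386] [ 0.5868 -0.2403] r 0.0203 stripe dir -24.5 line -62.7 2
block top ((0.5992060899734497, -0.0020634233951568604), (0.11891964077949524, 0.11159937083721161), 0.5868362784385681)
bar 74 ((0.5995336174964905, -0.0013951212167739868), (0.042554110288619995, 0.012493659742176533), 48.8687744140625) [ 0.60030616 -0.00206287]
pointer [0.6087 0.0053] 15
green 21 [0.6257 0.0262 0.085 ]
plate [ 0.6068 -0.1286] r 0.0461 159
```

View pics/b3.png

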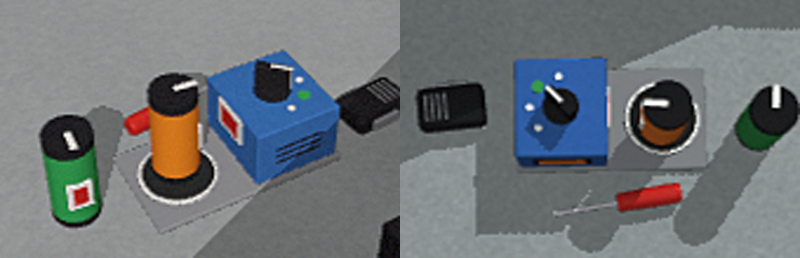

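The knob pointer is at 48.9° and the green dot at about 46.5°, a difference of about 0.04 rad. Next I'll refine the beacon's heading using intensity-weighted stripe axes from both cameras.

```bash
python3 - <<'E'
from m import *
for f in("top0","scene0","top3","scene3"):
    d=pickle.load(open(f+".pkl","rb")); P=cloud(d); h=cv2.cvtColor(d["pixels"],cv2.COLOR_BGR2HSV)
    k=(P[...,0]>.54)&(P[...,0]<.66)&(P[...,1]>-.2)&(P[...,1]<-.08)&(P[...,2]>.127)&(P[...,2]<.138)
    v,u=np.where(k); W=ray(d,np.c_[u,v],.132)[:,:2]; c=W.mean(0)
    for _ in range(2): pass
    V=h[...,2].astype(float); base=np.median(V[k]); w=np.clip(V-base-35,0,None)*k*(h[...,1]<90)
    v,u=np.where(w>0); S=ray(d,np.c_[u,v],.132)[:,:2]; ww=w[v,u]; 
    n=np.hypot(*(S-c).T)<.030; S,ww=S[n],ww[n]; m=np.average(S,axis=0,weights=ww)
    ev,E=np.linalg.eigh(np.cov((S-m).T,aweights=ww)); a=E[:,1]; a=a if a@(m-c)>0 else -a
    pr=(S-m)@a
    print(f,"ctr",c.round(4),"stripe m",m.round(4),"line",np.degrees(np.arctan2(a[1],a[0])).round(1),"off",np.degrees(np.arctan2(*(m-c)[::-1])).round(1),"lateral",((m-c)@[-a[1],a[0]]).round(4),"len",np.ptp(pr).round(3),np.sqrt(ev).round(4),len(S))
d=pickle.load(open("scene3.pkl","rb")); cv2.imwrite("pics/d.png",np.hstack([cv2.resize(d["pixels"][225:295,240:310],(400,400),interpolation=cv2.INTER_CUBIC),cv2.resize(pickle.load(open("top3.pkl","rb"))["pixels"][150:206,285:341],(400,400),interpolation=cv2.INTER_CUBIC)]))
E
```

```text
top0 ctr [ 0.6065 -0.1316] stripe m [ 0.6027 -0.1457] line -112.9 off -105.2 lateral 0.002 len 0.055 [0.0026 0.0092] 42
scene0 ctr [ 0.6115 -0.1344] stripe m [ 0.6018 -0.145 ] line -115.4 off -132.5 lateral -0.0042 len 0.028 [0.0034 0.0078] 36
top3 ctr [ 0.5947 -0.124 ] stripe m [ 0.5975 -0.1101] line 87.3 off 78.8 lateral -0.0021 len 0.053 [0.0044 0.008 ] 43
scene3 ctr [ 0.5993 -0.1269] stripe m [ 0.5957 -0.1123] line 79.7 off 103.8 lateral 0.0061 len 0.055 [0.0033 0.0108] 33
```

View pics/d.png

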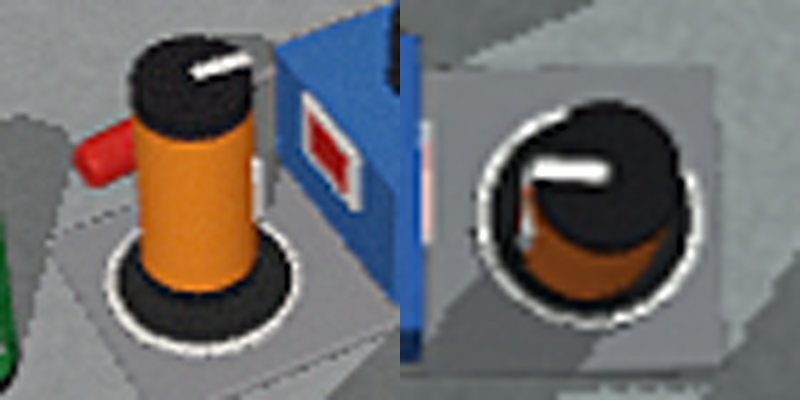

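Heading is about 86° and the window's direction is about 88°. The beacon stands about 5 mm from the plate's centre, and the robot is clear of everything.

```bash
python3 -c "
from rig import manip;print(manip.sign_off())"
```

```text
the job is handed in; nothing more can be done
None
```

The job is handed in, with no verdict shown: by the last camera check the beacon stands upright on the plate about 5 mm from centre, its lens about 2° (±3°) off the red window, and the knob pointer is about 0.04 rad from the green dot.

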